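Fit a drive and hold the drive cage up

TASK

Fit the 2.5-inch drive into the bay on top of the computer's closed drive cage, plug end towards the cage's rod handle, and press it fully home so that it lies flat under all four spring clips. Then lift the cage by its rod handle to 45 degrees and keep holding it there, steady, so that a colleague can plug in the leads underneath; the cage falls shut if let go, so finish while still holding it. Leave the old 3.5-inch drive, the screwdriver and the tumbler where they are.

Things in the scene. Friction and masses are not known exactly. Their poses are not given: they have to be found in the camera images.
- drive_mid (a point): centre of the loose 2.5-inch drive: flat aluminium-cased block 100 x 70 x 15 mm (its x, y, z), 0.08 to 0.17 kg, lying flat on the bench left or right of the computer, paper label on top. A black plug sits at its -x end. In the bay its x axis must point the same way as the bay's x axis
- drive_plug (a point): middle of the drive's plug end face, 50 mm from drive_mid along the drive's -x axis, half-way up
- computer: small desktop computer lying open on the bench, cover off, fixed: sheet-steel case 312 x 290 mm (its x, y), walls 93 mm high, black front bezel at the +x end away from the robot. Origin: centre of its underside. Drive cage in its -y half at the bezel end; nothing else in it is taller than the walls
- bay (a point): centre of the floor of the drive bay, on top of the cage's plate (144 x 150 mm, 62 mm above the bench when shut). x points from the rod handle to the hinge, y along the hinge, z out of the plate. The drive lies in it with its 100 mm along x and 1.5 mm play per side. Pressed home, drive_mid is 7.5 mm above this point
- bay_corner (a point): top inside corner of one of the bay's four sheet-steel corner angles, 51.5 mm in x and 36.5 mm in y from the bay's centre and 18 mm above its floor; above that they flare outward, to 22 mm. Each reaches 12 mm inward along the end and 8 mm along the side
- bay_clip (a point): tip of one of four leaf-spring clips on the bay's long sides, 35 mm in x and 33 mm in y from its centre, 17 mm above the floor; 10 mm wide, 25 mm high. A drive laid in rests on their slopes; 6 to 10 N of push takes it past them and they close over its top. Between the clips (28 mm either way from the middle) the long sides are open for fingers right down to the flat plate
- bail: the cage's rod handle: round steel rod 10 mm thick bent to a U. Origin: middle of its straight bar, 90 mm long along its y axis (parallel to the hinge), 42 mm off the plate's free edge on the robot's side, 182 mm from the hinge, 60 mm above the bench when shut. 30 mm free before, behind and below its middle. It can turn between gripping fingers as the cage swings; holding takes 2 to 3 N
- cage_hinge (a point): point on the cage's hinge axis, in the middle of its width, 60 mm above the bench, at the end of the cage away from the robot; y axis along the hinge
- cage (a joint): opening angle of the drive cage, rad: 0 shut, 0.785 is 45 degrees up, stop at 1.4. As it grows the bail rises and moves away from the robot, round the hinge. No stay and almost no friction: it falls shut by itself from anywhere. About 0.45 kg
- old_drive_mid (a point): centre of the old 3.5-inch drive, an aluminium block 147 x 101 x 26 mm lying on the bench on the other side of the computer from the small drive; leave alone
- screwdriver_grip (a point): handle of a screwdriver lying on the bench; leave alone
- tumbler: brown clear plastic tumbler, 72 mm wide and 100 mm tall, standing on the bench; origin at the centre of its underside; leave alone
Things that resemble listed ones, but are neither listed nor needed, are in the scene too. Leave any turquoise look-alike of the part that bears drive_mid alone.

How it is judged:
By the outcome, as a careful person would: the job done as asked, in the order asked, and still so for the second after the job is handed in, while the arm keeps its last pose, push and grip.
It also fails if it takes over 64 s, if anything falls off the work surface, if the arm or the gripper's body presses on something with over 40 N, if the wrist force passes 120 N, or if a joint passes its speed limit or range.

ROBOT

A 7-joint arm with a two-finger parallel gripper is mounted at the origin on the work surface. World frame = base frame: x ahead of the robot, y to its left, z up, the work surface at z = 0. Lengths are in m, angles in rad, forces in N, time in s.
With the tool pointing down it reaches from about 0.4 to 0.875 m from the base axis. Payload 19.3 kg.
Tool frame: the origin (TCP) lies on the centre line of the jaws, within the pads' length; the fingertips stand 14 mm ahead of it and the grasp point (between the pads) lies 5 mm behind it; y points along the fingers, x is the direction in which the jaws open and shut, and the axes are right-handed (so a half turn about y gives the same grasp; the last joint's range is limited). The gripper opens to 85 mm and grips with 20 to 120 N. Pads are 22 mm wide; open, the fingers measure 114 mm over their backs; the gripper's body (76 mm by 85 mm) begins 54 mm behind the grasp point. The pads swing forward as they close: fully open they stand 13 mm farther back than shut.
Start: joints at [1.144, 0.521, -0.036, 1.599, 0.021, 1.021, -0.113], TCP at [0.218, -0.586, 0.221] pointing down, gripper open.
Joint ranges: [-2.91, 2.91], [-0.3, 2.13], [-1.5, 1.42], [0.17, 2.43], [-1.26, 4.41], [0.16, 1.93], [-2.52, 2.52]. Speed limits (rad/s): [1.89, 1.89, 2.39, 2.39, 3.01, 3.01, 3.01].

INTERFACE

Orientations are given as [roll, pitch, yaw] about the fixed x, y, z axes, in that order (R = Rz(yaw) Ry(pitch) Rx(roll)).
In Python, from workcell import monitor, grab_frame, workorder gives the robot as it stands.
- The arm moves only by the tool drive_tool, never from a script. Its argument "steps" is one flat list of numbers, 5 for each row, row after row: the finger opening in mm, from 0 to 85.4, then the shift along the world's x, y, z in mm, then the turn about the world's z in degrees. In form: [fingers, tx, ty, tz, twist, fingers, tx, ty, tz, twist, ...]. A call has exactly 5 rows; each row shifts and turns the commanded pose from where the row before left it; what a row does not reach is not made up. A row lasts 1/12 s, in which the tool goes at most 41.7 mm and 7.16 degrees, less where a joint would pass 70% of its speed; a pose out of reach is approached as far as the arm can. A call is refused whole if a number of a shift passes 41.7 or a number of a turn 7.16, either way. A call with a gripper value outside its range is refused whole. The fingers move at their own pace and stop on an object; "grip_force" is the grip in N (left out, the last holds). Time passes only in rows, so rows that do not move let the fingers close, or fill a call up. It gives the time, the measured TCP pose, the force and the opening at its end, in the units of the state.
- monitor.observe(): the state, without advancing time (a new reading comes with each control period).
- grab_frame(name): name is "scene" or "top"; returns a dict with "frame" (400x640x3 uint8, red, green, blue), "vertical_fov" (degrees; the focal length in pixels is half the picture's height over the tangent of half this angle, whatever the lens; pixels are square), "cx", "cy" (the principal point, pixels), "k1" (the pictures are not rectified: a ray, as slopes to the right and down, at radius r is drawn at 1 + k1 r^2 times it, then the intrinsics apply), "xyz" and "orientation" of the camera in the world. Camera axes: x right, y down, z forward; pixel columns grow to the right and rows downward; lengths in m; the calibration is good to about 2 mm. A picture is of the moment at which its call begins. There is no depth.
- workorder.job_done(): hands the job in, once; it reports no verdict.
The state is a dict: "clock": time; "qpos": joint angles; "qd": joint speeds; "joint_efforts": joint torques, N m; "position": TCP position; "tool_rot": TCP orientation; "force": force on the tool from outside, world axes, zero at the start; "moment": the same for the moment, N m; "grip_width": finger opening in m.
Only numpy, scipy, OpenCV 4.12 (cv2) and the standard library are available. Lean on these libraries where they do the work, as an engineer would, in place of code of your own. Each camera call takes 0.05 s, during which the arm holds its last target. There are 200 camera calls.

## Working session

There is one attempt and no reset: what is moved stays moved. The work goes in short steps, Python scripts to look and compute and a tool call to move; the robot and the scene stay as the last step left them, time stands still between calls to the robot, and variables do not carry over. Pictures are saved under pics/ and viewed, about 8 in all and at most 12, crops included, and the job is handed in when it is done.

Besides the shell and the picture viewer there is one more tool, called after "Emit:" as name(argument=value, ...) on one line, values as JSON. drive_tool: Moves the arm, as the interface text tells. Its arguments: {"type":"object","properties":{"steps":{"type":"array"},"grip_force":{"type":"number"}},"required":["steps"]}

```bash
mkdir -p pics; cat > h.py <<'E'
import numpy as np, cv2
from workcell import monitor, grab_frame, workorder
from scipy.spatial.transform import Rotation as R
def cam(g):
    f=200/np.tan(np.radians(g['vertical_fov'])/2)
    o=np.array(g['orientation'],float)
    M=o if o.shape==(3,3) else R.from_euler('xyz',o).as_matrix()
    K=np.array([[f,0,g['cx']],[0,f,g['cy']],[0,0,1]])
    return K,np.array([g['k1'],0,0,0,0.]),M,np.array(g['xyz'])
def ray(g,uv):
    K,d,M,c=cam(g)
    n=cv2.undistortPoints(np.array(uv,float).reshape(-1,1,2),K,d).reshape(-1,2)
    return c,np.c_[n,np.ones(len(n))]@M.T
def onz(g,uv,z):
    c,r=ray(g,uv); return c+r*((z-c[2])/r[:,2])[:,None]
def proj(g,P):
    K,d,M,c=cam(g); 
    return cv2.projectPoints((np.atleast_2d(P)-c)@M,np.zeros(3),np.zeros(3),K,d)[0].reshape(-1,2)
def tri(g1,u1,g2,u2):
    c1,r1=ray(g1,u1);c2,r2=ray(g2,u2);out=[]
    for a,b in zip(r1,r2):
        s=np.linalg.lstsq(np.c_[a,-b],c2-c1,rcond=None)[0]
        out.append(np.r_[(c1+s[0]*a+c2+s[1]*b)/2,np.linalg.norm(c1+s[0]*a-c2-s[1]*b)])
    return np.array(out)
def save(g,n,crop=None,k=1):
    im=g['frame'][:,:,::-1]
    if crop: x0,y0,x1,y1=crop; im=im[y0:y1,x0:x1]
    cv2.imwrite('pics/'+n+'.png',cv2.resize(im,None,fx=k,fy=k,interpolation=cv2.INTER_CUBIC))
E
python3 - <<'E'
from h import *
import pickle
s=monitor.observe(); print(s)
for n in('scene','top'):
    g=grab_frame(n); pickle.dump(g,open(n+'0.pkl','wb')); save(g,n+'0',None,1.25); print({k:v for k,v in g.items() if k!='frame'})
E
```

```text
{'clock': 0.0, 'qpos': array([ 1.14382662,  0.52205543, -0.03636584,  1.59996137,  0.0212051 ,
        1.02108378, -0.11276128]), 'qd': array([ 1.35748743e-03, -1.07102159e-04, -9.77981414e-05, -1.68359894e-04,
       -1.64608232e-03, -2.68516987e-03,  2.18857545e-03]), 'joint_efforts': array([ 1.67228376e-03, -9.27088308e+01,  1.98062003e+00, -3.69914997e+01,
        1.78779551e-02,  8.36724008e-03, -6.36904451e-05]), 'position': array([ 0.21815356, -0.58534347,  0.22061619]), 'tool_rot': array([-1.57085984e+00,  1.12108891e-03, -1.21396276e+00]), 'force': array([-0.11747614,  0.02439042,  0.54553485]), 'moment': array([ 0.0282199 , -0.05548792, -0.00993859]), 'grip_width': 0.08541790166119673}
{'vertical_fov': 57.56143107353509, 'cx': 321.2268012064156, 'cy': 198.46784341222957, 'k1': -0.019787147035099074, 'xyz': array([ 1.08259658, -0.33212169,  1.12692172]), 'orientation': array([-2.60851574,  0.01143964,  1.05621632])}
{'vertical_fov': 53.660984930568496, 'cx': 318.88126555326596, 'cy': 206.64753437499107, 'k1': -0.04585416140661448, 'xyz': array([ 0.403216  , -0.04671261,  1.17428862]), 'orientation': array([-3.03863819, -0.01014675, -1.54641205])}
```

View pics/top0.png

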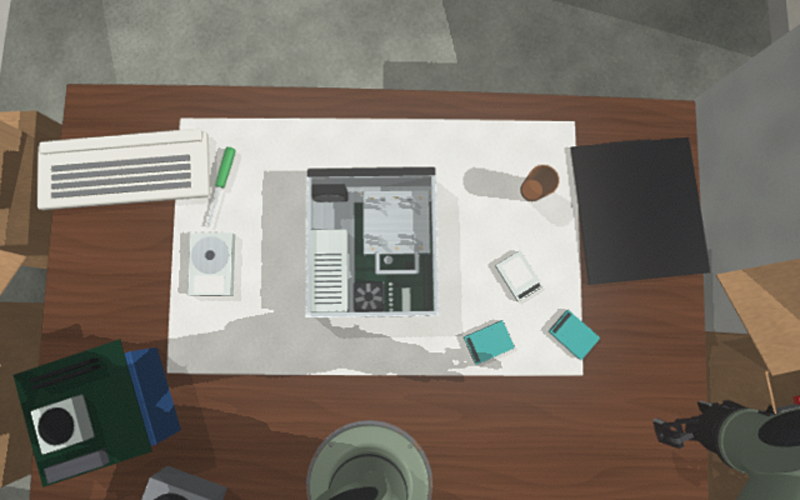

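View pics/scene0.png

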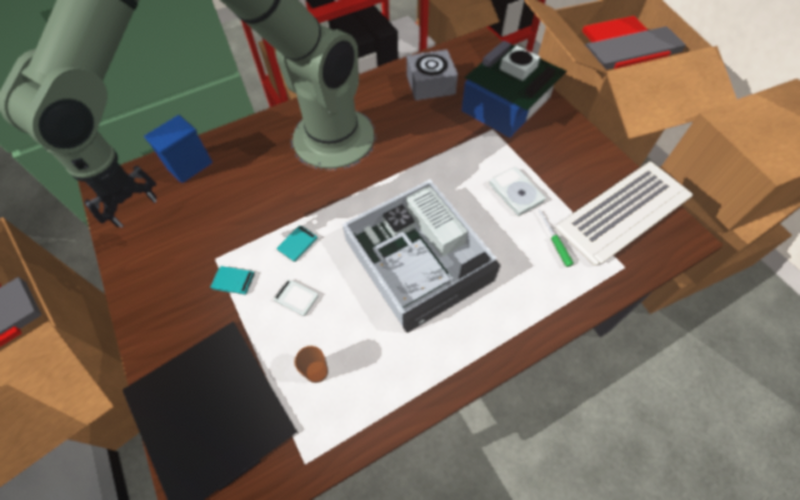

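The top view shows four candidates. In 800 px coordinates, the white-labelled drive is at (518,276) with its black plug toward (530,292), there are turquoise look-alikes at (489,341) and (574,335), and the old 3.5-inch drive is at (210,264). The white-labelled one fits the description, so I'll confirm it and the cage in enlarged crops.

```bash
python3 - <<'E'
from h import *
import pickle
g=pickle.load(open('top0.pkl','rb'))
a=g['frame'][125:260,235:355,::-1]; b=g['frame'][190:250,380:450,::-1]
A=cv2.resize(a,None,fx=4.4,fy=4.4,interpolation=cv2.INTER_CUBIC)
B=cv2.resize(b,None,fx=3.8,fy=3.8,interpolation=cv2.INTER_CUBIC)
c=np.zeros((594,800,3),np.uint8); c[:A.shape[0],:A.shape[1]]=A; c[:B.shape[0],530:530+B.shape[1]]=B
cv2.imwrite('pics/crop1.png',c)
E
```

```text
(no output)
```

View pics/crop1.png

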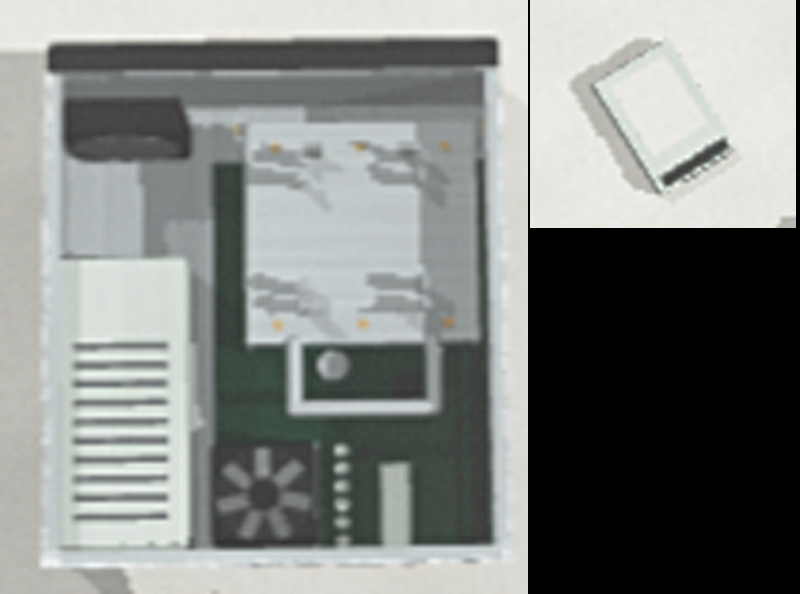

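The crop confirms the white-labelled block with the black plug at its lower right end. The cage plate spans about (246–480, 122–343) in the crop, and the U rod bar is at (290–438, 407). Next I'll look closer at the bay, in both views.

```bash
python3 - <<'E'
from h import *
import pickle
T=pickle.load(open('top0.pkl','rb'));S=pickle.load(open('scene0.pkl','rb'))
def cr(g,x0,y0,x1,y1,k):
    a=g['frame'][y0:y1,x0:x1,::-1]
    a=cv2.resize(a,None,fx=k,fy=k,interpolation=cv2.INTER_CUBIC)
    l=cv2.cvtColor(a,cv2.COLOR_BGR2LAB); l[:,:,0]=cv2.createCLAHE(3,(3,3)).apply(l[:,:,0])
    return cv2.cvtColor(l,cv2.COLOR_LAB2BGR)
A=cr(T,286,148,350,224,6.2); print(A.shape)
s=onz(T,[[317.7,178]],0.062); print('bay approx',s, proj(S,s))
p=proj(S,s)[0].astype(int); print(p)
B=cr(S,p[0]-36,p[1]-40,p[0]+26,p[1]+34,6.2)
c=np.zeros((480,800,3),np.uint8); c[:A.shape[0],:A.shape[1]]=A; c[:B.shape[0],405:405+B.shape[1]]=B
cv2.imwrite('pics/crop2.png',c)
# drive corners top
f=T['frame'][190:250,380:450].astype(int)
hs=cv2.cvtColor(T['frame'],cv2.COLOR_RGB2HSV)[190:250,380:450]
print(f[20,:].tolist()[::5]); 
E
```

```text
(471, 397, 3)
bay approx [[ 0.60035609 -0.04982654  0.062     ]] [[327.46419847 216.6239038 ]]
[327 216]
[[232, 232, 227], [232, 231, 227], [233, 233, 228], [187, 185, 179], [208, 218, 209], [223, 227, 222], [233, 233, 228], [233, 232, 227], [213, 219, 214], [235, 235, 231], [234, 233, 229], [233, 232, 227], [232, 231, 226], [232, 232, 227]]
```

View pics/crop2.png

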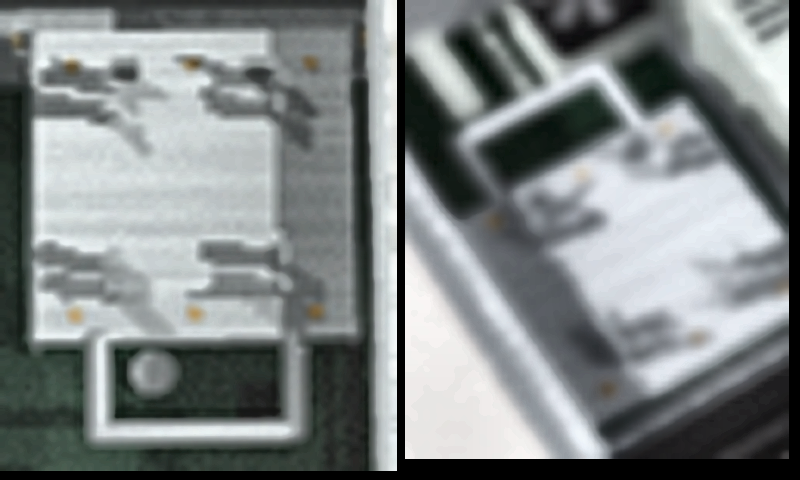

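```bash
cat > m.py <<'E'
from h import *
import pickle
T=pickle.load(open('top0.pkl','rb'));S=pickle.load(open('scene0.pkl','rb'))
G=cv2.cvtColor(T['frame'],cv2.COLOR_RGB2GRAY).astype(float)
def fx(x0,x1,y): return G[int(y)-0:int(y)+1,x0:x1].mean(0)
# bar: centroid of brightness per column
pts=[]
for u in range(305,331,3):
    c=G[212:223,u]; w=np.clip(c-c.min()-40,0,None); pts.append((u,(w*np.arange(212,223)).sum()/w.sum()))
B=onz(T,pts,0.062); print('bar',np.round(B[[0,-1]],4), B[:,0].mean(), np.polyfit(B[:,1],B[:,0],1))
# legs
L=[]
for lo,hi in((298,307),(329,339)):
    q=[]
    for v in range(206,213):
        c=G[v,lo:hi]; w=np.clip(c-c.min()-40,0,None); q.append(((w*np.arange(lo,hi)).sum()/w.sum(),v))
    P=onz(T,q,0.06); L.append(P); print('leg',np.round(P[[0,-1]],4))
print('bail y',(L[0][:,1].mean()+L[1][:,1].mean())/2)
def edge(line,o):
    d=np.abs(np.diff(line)); return o+.5+(d*np.arange(len(d))).sum()/d.sum()
# plate edges
E=[(u,edge(G[199:208,u],199)) for u in (294,296,298,320)]; print('near',E,onz(T,E,.062)[:,:2].round(4))
E=[(u,edge(G[148:157,u],148)) for u in range(300,326,6)]; print('far',np.round(E,1),onz(T,E,.062)[:,:2].round(4))
E=[(edge(G[v,287:296],287),v) for v in (175,178,181,184,197)]; print('left',onz(T,E,.062)[:,:2].round(4).tolist())
E=[(edge(G[v,339:348],339),v) for v in (175,178,181,184,188)]; print('right',onz(T,E,.062)[:,:2].round(4).tolist())
# orange dots
h=cv2.cvtColor(T['frame'],cv2.COLOR_RGB2HSV)
def dots(g):
    f=g['frame'].astype(int); m=((f[:,:,0]-f[:,:,2])>35).astype(np.uint8)
    n,l,s,c=cv2.connectedComponentsWithStats(m); return [(c[i],s[i,4]) for i in range(1,n) if s[i,4]<30]
D=[c for c,a in dots(T) if 285<c[0]<350 and 148<c[1]<205]
print('dots',np.round(D,1).tolist(),onz(T,D,.062)[:,:2].round(4).tolist())
# light
a=onz(T,[[308/1.25,168/1.25]],.098);b=onz(T,[[262/1.25,170/1.25]],0); print('light',(b-a))
# drive
f=T['frame'].astype(int)
for u in (385,400,415,430): print(f[205:245:4,u].tolist())
E
python3 m.py
```

```text
bar [[ 0.4875 -0.0168  0.062 ]
 [ 0.4897 -0.0845  0.062 ]] 0.48866369137269217 [-0.03328715  0.48697886]
leg [[ 0.5192 -0.0062  0.06  ]
 [ 0.5021 -0.0069  0.06  ]]
leg [[ 0.5215 -0.0952  0.06  ]
 [ 0.5044 -0.0956  0.06  ]]
bail y -0.05098180945964797
near [(294, np.float64(202.78571428571428)), (296, np.float64(202.8167701863354)), (298, np.float64(202.3953488372093)), (320, np.float64(202.7108843537415))] [[ 0.5276  0.0155]
 [ 0.5276  0.0098]
 [ 0.529   0.0042]
 [ 0.5297 -0.0581]]
far [[300.  150.3]
 [306.  151.9]
 [312.  151.6]
 [318.  151.2]
 [324.  151.2]] [[ 0.6796  0.003 ]
 [ 0.6755 -0.0144]
 [ 0.6769 -0.0316]
 [ 0.6783 -0.0488]
 [ 0.6788 -0.066 ]]
left [[0.607, 0.0284], [0.5983, 0.0281], [0.5897, 0.0277], [0.5811, 0.0275], [0.5438, 0.0259]]
right [[0.611, -0.1254], [0.6024, -0.1259], [0.5937, -0.1262], [0.5851, -0.1265], [0.5736, -0.127]]
dots [[335.5, 157.5], [297.0, 158.0], [316.5, 158.0], [336.5, 197.5], [297.5, 198.5], [317.0, 198.2]] [[0.6613, -0.0994], [0.6569, 0.0109], [0.6584, -0.045], [0.5457, -0.1045], [0.54, 0.0059], [0.5422, -0.0493]]
light [[ 0.02050951  0.13030186 -0.098     ]]
[[231, 230, 226], [232, 232, 227], [233, 233, 228], [233, 232, 228], [234, 233, 229], [234, 233, 229], [232, 232, 227], [232, 232, 228], [231, 230, 225], [230, 229, 225]]
[[212, 212, 204], [158, 160, 153], [217, 224, 218], [202, 214, 206], [180, 179, 173], [183, 181, 175], [234, 233, 229], [235, 234, 230], [233, 233, 228], [235, 234, 230]]
[[229, 228, 223], [231, 231, 227], [234, 233, 229], [232, 232, 227], [233, 232, 228], [236, 234, 230], [221, 227, 222], [221, 228, 223], [82, 83, 82], [217, 216, 208]]
[[234, 234, 229], [234, 233, 229], [233, 232, 229], [234, 233, 228], [234, 233, 229], [220, 226, 221], [87, 90, 87], [221, 220, 214], [232, 232, 227], [230, 229, 224]]
```

```bash
cat > m2.py <<'E'
from h import *
import pickle
T=pickle.load(open('top0.pkl','rb'));S=pickle.load(open('scene0.pkl','rb'))
th=np.radians(2.1); ex=np.array([np.cos(th),np.sin(th),0]); ey=np.array([-np.sin(th),np.cos(th),0])
C=np.array([.6015,-.0475,.062])
xs=np.arange(-75,76,2.5)
for nm,g in(('top',T),('scene',S)):
    G=cv2.cvtColor(g['frame'],cv2.COLOR_RGB2GRAY).astype(np.float32)
    ys=np.arange(-72,76,3.) 
    gx=np.arange(-80,81,.5); gy=np.arange(-85,86,.5)
    P=C+1e-3*(gx[::-1,None,None]*ex+gy[None,::-1,None]*ey)
    uv=proj(g,P.reshape(-1,3)).reshape(len(gx),len(gy),2).astype(np.float32)
    im=cv2.remap(g['frame'],uv[:,:,0].copy(),uv[:,:,1].copy(),cv2.INTER_CUBIC)[:,:,::-1].copy()
    np.save(nm+'rect.npy',im)
    im=cv2.resize(im,None,fx=1.15,fy=1.15); 
    for v in(-51.5,-35,0,35,51.5):
        y=int((80-v)*2*1.15); cv2.line(im,(0,y),(12,y),(0,0,255),1); cv2.line(im,(im.shape[1]-12,y),(im.shape[1],y),(0,0,255),1)
    for v in(-36.5,0,36.5):
        x=int((85-v)*2*1.15); cv2.line(im,(x,0),(x,12),(0,0,255),1); cv2.line(im,(x,im.shape[0]-12),(x,im.shape[0]),(0,0,255),1)
    if nm=='top': A=im
cv2.imwrite('pics/rect.png',np.hstack([A,im])); print(A.shape)
R_=cv2.cvtColor(np.load('toprect.npy'),cv2.COLOR_BGR2GRAY)
for y in(-20,-15,-10,-5):
    col=int((85-y)*2); p=R_[:,col-3:col+4].mean(1)
    print(y,[(float(gx[::-1][i]),int(p[i])) for i in range(20,300,5)])
E
python3 m2.py
```

```text
(370, 393, 3)
-20 [(70.5, 199), (68.0, 197), (65.5, 195), (63.0, 199), (60.5, 198), (58.0, 202), (55.5, 183), (53.0, 152), (50.5, 148), (48.0, 152), (45.5, 187), (43.0, 182), (40.5, 160), (38.0, 146), (35.5, 143), (33.0, 155), (30.5, 193), (28.0, 201), (25.5, 197), (23.0, 197), (20.5, 197), (18.0, 195), (15.5, 194), (13.0, 194), (10.5, 194), (8.0, 194), (5.5, 197), (3.0, 199), (0.5, 198), (-2.0, 196), (-4.5, 194), (-7.0, 195), (-9.5, 194), (-12.0, 198), (-14.5, 199), (-17.0, 193), (-19.5, 192), (-22.0, 197), (-24.5, 200), (-27.0, 169), (-29.5, 150), (-32.0, 145), (-34.5, 146), (-37.0, 170), (-39.5, 191), (-42.0, 157), (-44.5, 154), (-47.0, 151), (-49.5, 145), (-52.0, 172), (-54.5, 196), (-57.0, 197), (-59.5, 195), (-62.0, 195), (-64.5, 197), (-67.0, 203)]
-15 [(70.5, 199), (68.0, 195), (65.5, 195), (63.0, 199), (60.5, 200), (58.0, 188), (55.5, 163), (53.0, 145), (50.5, 148), (48.0, 153), (45.5, 184), (43.0, 168), (40.5, 150), (38.0, 146), (35.5, 145), (33.0, 157), (30.5, 192), (28.0, 200), (25.5, 198), (23.0, 197), (20.5, 197), (18.0, 194), (15.5, 194), (13.0, 194), (10.5, 194), (8.0
[... 1220 characters left out ...]
202), (60.5, 174), (58.0, 147), (55.5, 157), (53.0, 188), (50.5, 202), (48.0, 202), (45.5, 175), (43.0, 161), (40.5, 173), (38.0, 186), (35.5, 190), (33.0, 197), (30.5, 199), (28.0, 198), (25.5, 199), (23.0, 198), (20.5, 198), (18.0, 197), (15.5, 195), (13.0, 194), (10.5, 195), (8.0, 197), (5.5, 199), (3.0, 200), (0.5, 198), (-2.0, 194), (-4.5, 195), (-7.0, 196), (-9.5, 196), (-12.0, 198), (-14.5, 198), (-17.0, 197), (-19.5, 196), (-22.0, 198), (-24.5, 199), (-27.0, 171), (-29.5, 156), (-32.0, 152), (-34.5, 178), (-37.0, 201), (-39.5, 200), (-42.0, 198), (-44.5, 205), (-47.0, 190), (-49.5, 157), (-52.0, 176), (-54.5, 198), (-57.0, 196), (-59.5, 191), (-62.0, 194), (-64.5, 196), (-67.0, 202)]
```

View pics/rect.png

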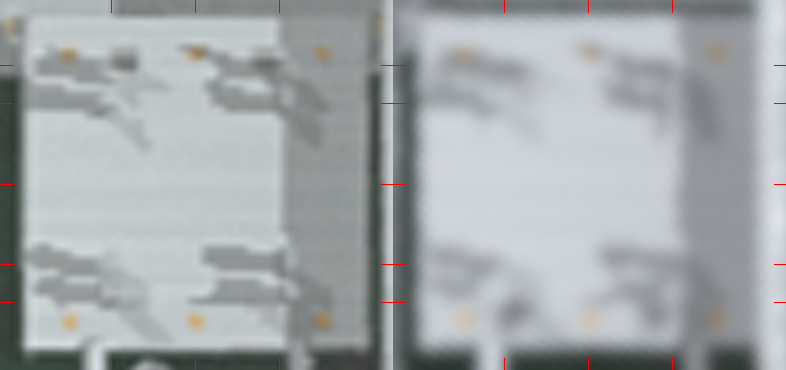

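```bash
cat > d.py <<'E'
from h import *
import pickle
T=pickle.load(open('top0.pkl','rb'));S=pickle.load(open('scene0.pkl','rb'))
def drive(g,x0,y0,x1,y1,z=.015):
    k=6; f=cv2.resize(g['frame'][y0:y1,x0:x1],None,fx=k,fy=k,interpolation=cv2.INTER_LINEAR).astype(int)
    m=((f[:,:,1]-f[:,:,0])>3).astype(np.uint8); dk=(f.sum(2)<390).astype(np.uint8)
    n,l,s,c=cv2.connectedComponentsWithStats(m|dk); i=1+s[1:,4].argmax()
    cn=cv2.findContours((l==i).astype(np.uint8),cv2.RETR_EXTERNAL,cv2.CHAIN_APPROX_NONE)[0]
    cn=max(cn,key=cv2.contourArea).reshape(-1,2); uv=(cn+.5)/k-.5+[x0,y0]
    P=onz(g,uv,z)[:,:2]*1000
    r=cv2.minAreaRect(P.astype(np.float32)); 
    dy,dx=np.nonzero(dk&(l==i)); pl=onz(g,[[ (dx.mean()+.5)/k-.5+x0,(dy.mean()+.5)/k-.5+y0]],z)[0]*1000
    print(r,'plug',pl.round(1)); return m|dk*2
def both(Tg,Sg,bt,bs):
    drive(Tg,*bt); drive(Sg,*bs)
if __name__=='__main__':
    p=proj(S,onz(T,[[415.5,221]],.015))[0].astype(int);print(p)
    drive(T,388,190,446,252); drive(S,p[0]-28,p[1]-26,p[0]+28,p[1]+26)
E
python3 d.py
```

```text
[235 235]
((490.05609130859375, -339.95538330078125), (101.8514404296875, 72.76303100585938), 32.14368438720703) plug [ 455.1 -364.    15. ]
((495.3989562988281, -340.6320495605469), (100.1360855102539, 71.49137878417969), 32.53955078125) plug [ 456.9 -366.    15. ]
```

Emit:
drive_tool(steps=[80,25,22.5,-5,1.2,80,25,22.5,-5,1.2,80,25,22.5,-5,1.2,80,25,22.5,-5,1.2,80,25,22.5,-5,1.2])

```text
clock: 0.52
position: [0.3441, -0.4718, 0.1958]
tool_rot: [-1.571, 0.0, -1.108]
force: [0.1, -0.1, 0.0]
grip_width: 0.0795
```

Emit:
drive_tool(steps=[80,25,22.5,-10,1.2,80,25,22.5,-10,1.2,80,25,22.5,-10,1.2,80,25,22.5,-10,1.2,80,25,22.5,-10,1.1])

```text
clock: 0.93
position: [0.4691, -0.3593, 0.1455]
tool_rot: [-1.571, 0.0, -1.005]
force: [0.4, -0.4, 0.4]
grip_width: 0.0801
```

Emit:
drive_tool(steps=[80,24.4,20,-15,0,80,0,0,-15,0,80,0,0,-15,0,80,0,0,-10,0,80,0,0,0,0])

```text
clock: 1.35
position: [0.4916, -0.3401, 0.0891]
tool_rot: [-1.572, 0.003, -1.006]
force: [-0.1, 0.5, -0.6]
grip_width: 0.08
```

Emit:
drive_tool(steps=[80,0,0,-15,0,80,0,0,-15,0,80,0,0,-12,0,80,0,0,-8,0,80,0,0,0,0])

```text
clock: 1.77
position: [0.4919, -0.3405, 0.04]
tool_rot: [-1.572, 0.002, -1.007]
force: [-1.1, -0.5, 0.7]
grip_width: 0.0799
```

```bash
python3 - <<'E'
from h import *
g=grab_frame('scene'); t=grab_frame('top')
a=cv2.resize(g['frame'][205:265,195:275,::-1],None,fx=5,fy=5,interpolation=cv2.INTER_CUBIC)
b=cv2.resize(t['frame'][185:245,375:455,::-1],None,fx=5,fy=5,interpolation=cv2.INTER_CUBIC)
cv2.imwrite('pics/g1.png',np.hstack([a,b])); print(monitor.observe()['position'])
E
```

```text
[ 0.49273121 -0.34084063  0.04152221]
```

View pics/g1.png

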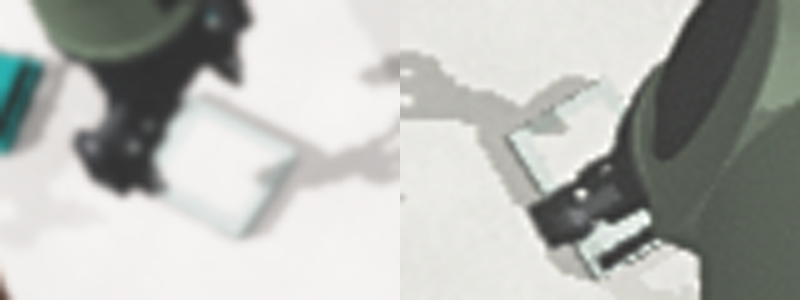

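```bash
python3 - <<'E'
from h import *
import pickle
T=pickle.load(open('top0.pkl','rb'));S=pickle.load(open('scene0.pkl','rb'))
p=np.array([.4927,-.3408]);j=np.array([.534,-.845]);a=np.array([.845,.534])
for z in(.03,.06):
    for k in(-.054,-.04,.04,.054):
        q=np.r_[p+k*j,z]; print(z,k,((proj(T,q)-[375,185])*5+[400,0]).round(),((proj(S,q)-[195,205])*5).round())
c=np.array([.4925,-.3403])
for s,t in((1,1),(1,-1),(-1,-1),(-1,1)):
    q=np.r_[c+s*.05*a+t*.035*j,.015];print('corner',s,t,((proj(T,q)-[375,185])*5+[400,0]).round(),((proj(S,q)-[195,205])*5).round())
E
```

```text
0.03 -0.054 [[529. 218.]] [[247.  85.]]
0.03 -0.04 [[550. 205.]] [[235. 101.]]
0.03 0.04 [[665. 135.]] [[166. 198.]]
0.03 0.054 [[685. 123.]] [[153. 216.]]
0.06 -0.054 [[541. 215.]] [[238.  64.]]
0.06 -0.04 [[562. 202.]] [[226.  81.]]
0.06 0.04 [[680. 130.]] [[155. 180.]]
0.06 0.054 [[700. 118.]] [[142. 197.]]
corner 1 1 [[605.  70.]] [[239. 234.]]
corner 1 -1 [[506. 130.]] [[298. 148.]]
corner -1 -1 [[595. 276.]] [[176.  85.]]
corner -1 1 [[695. 214.]] [[115. 168.]]
```

Emit:
drive_tool(steps=[80,0,0,-7,0,80,0,0,-6,0,80,0,0,-4,0,80,0,0,-3,0,80,0,0,0,0])

```text
clock: 2.28
position: [0.4924, -0.3404, 0.0205]
tool_rot: [-1.571, 0.001, -1.006]
force: [-0.2, -0.3, -1.1]
grip_width: 0.0797
```

Emit:
drive_tool(steps=[80,0,0,-2,0,80,0,0,-1,0,80,0,0,-1,0,80,0,0,-1,0,80,0,0,0,0])

```text
clock: 2.7
position: [0.4926, -0.3406, 0.0161]
tool_rot: [-1.571, 0.0, -1.006]
force: [-1.0, 0.1, 0.5]
grip_width: 0.0799
```

Emit:
drive_tool(steps=[80,0,0,-1,0,80,0,0,-1,0,80,0,0,-1,0,80,0,0,0,0,80,0,0,0,0])

```text
clock: 3.12
position: [0.4927, -0.3406, 0.0131]
tool_rot: [-1.571, 0.0, -1.006]
force: [-0.2, 0.4, -0.3]
grip_width: 0.0799
```

Emit:
drive_tool(steps=[80,0,0,-1,0,80,0,0,-1,0,80,0,0,0,0,80,0,0,0,0,80,0,0,0,0])

```text
clock: 3.53
position: [0.4927, -0.3407, 0.0112]
tool_rot: [-1.571, 0.0, -1.006]
force: [-0.2, 0.1, 0.6]
grip_width: 0.0799
```

Emit:
drive_tool(steps=[64,0,0,0,0,64,0,0,0,0,64,0,0,0,0,64,0,0,0,0,64,0,0,0,0], grip_force=45)

```text
clock: 3.95
position: [0.4927, -0.3407, 0.0112]
tool_rot: [-1.571, -0.0, -1.006]
force: [-0.0, 0.0, 0.1]
grip_width: 0.0639
```

Emit:
drive_tool(steps=[60,0,0,0,0,60,0,0,3,0,60,0,0,10,0,60,0,0,20,0,60,0,0,30,0])

```text
clock: 4.37
position: [0.4916, -0.3399, 0.0738]
tool_rot: [-1.572, 0.003, -1.006]
force: [-0.9, -0.3, -0.9]
grip_width: 0.0602
```

```bash
python3 - <<'E'
from h import *
g=grab_frame('scene'); t=grab_frame('top')
a=cv2.resize(g['frame'][185:275,185:265,::-1],None,fx=5,fy=5,interpolation=cv2.INTER_CUBIC)
b=cv2.resize(t['frame'][165:255,375:455,::-1],None,fx=5,fy=5,interpolation=cv2.INTER_CUBIC)
cv2.imwrite('pics/g2.png',np.hstack([a,b])); print(monitor.observe())
E
```

```text
{'clock': 4.4667, 'qpos': array([ 0.59199662,  0.66157963, -0.12413148,  1.77536853,  0.11808928,
        0.70579565, -0.60238327]), 'qd': array([-0.00690297,  0.05379252,  0.00551481,  0.03246443,  0.00978586,
       -0.06483733, -0.00921632]), 'joint_efforts': array([ 4.47641301e-02, -9.68437600e+01, -1.28559005e-01, -2.71988279e+01,
       -2.55906014e-01,  1.71810094e+00,  2.09093853e-01]), 'position': array([ 0.49458818, -0.34195348,  0.07888217]), 'tool_rot': array([-1.56815268, -0.00542034, -1.00666174]), 'force': array([ 0.26471023, -0.56702755,  0.33168983]), 'moment': array([-0.02988115, -0.04244761,  0.05242132]), 'grip_width': 0.05968937965879311}
```

View pics/g2.png

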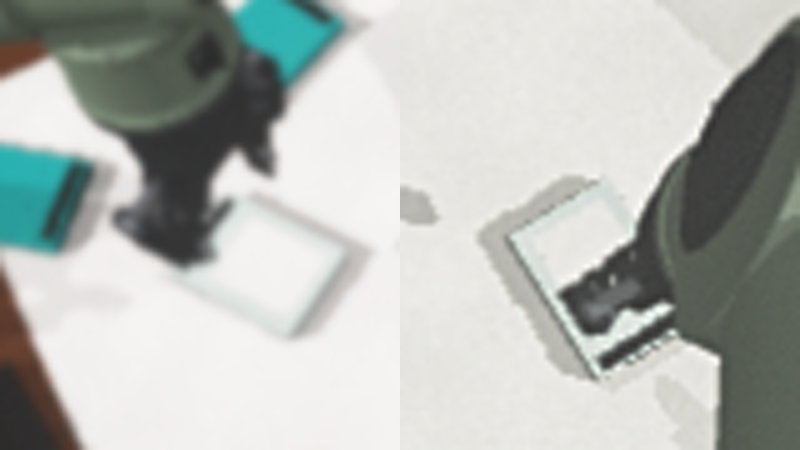

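The g2 crop shows the drive still lying where it was, at (435..345, 200..340) in the left half, and the fingers closed above it without touching. I need the true fingertip height, so I'll compare projections with the visible tips at (268,172) and (205,262).

```bash
python3 - <<'E'
from h import *
import pickle
S=pickle.load(open('scene0.pkl','rb'))
p=np.array([.4945,-.3418]);j=np.array([.534,-.845])
for z in(.06,.08,.1,.12):
    print(z,[((proj(S,np.r_[p+k*j,z])-[185,185])*5).round().tolist() for k in(-.044,-.03,.03,.044)])
E
```

```text
0.06 [[[279.0, 179.0]], [[267.0, 196.0]], [[214.0, 270.0]], [[201.0, 288.0]]]
0.08 [[[273.0, 165.0]], [[261.0, 182.0]], [[206.0, 257.0]], [[193.0, 275.0]]]
0.1 [[[267.0, 151.0]], [[254.0, 168.0]], [[199.0, 243.0]], [[186.0, 262.0]]]
0.12 [[[260.0, 136.0]], [[247.0, 153.0]], [[191.0, 229.0]], [[178.0, 248.0]]]
```

Emit:
drive_tool(steps=[80,0,0,0,0,80,0,0,-15,0,80,0,0,-20,0,80,0,0,-20,0,80,0,0,-10,0])

```text
clock: 4.88
position: [0.4915, -0.3399, 0.0068]
tool_rot: [-1.572, 0.003, -1.006]
force: [0.1, 0.4, -0.2]
grip_width: 0.0797
```

Emit:
drive_tool(steps=[80,0,0,-2,0,80,0,0,-1,0,80,0,0,-1,0,80,0,0,0,0,80,0,0,0,0])

```text
clock: 5.3
position: [0.4931, -0.3409, 0.006]
tool_rot: [-1.57, -0.001, -1.006]
force: [1.2, -1.0, 0.8]
grip_width: 0.0798
```

Emit:
drive_tool(steps=[80,0,0,-1,0,80,0,0,-1,0,80,0,0,-1,0,80,0,0,0,0,80,0,0,0,0])

```text
clock: 5.72
position: [0.4926, -0.3406, 0.0022]
tool_rot: [-1.571, 0.0, -1.006]
force: [-0.9, -0.1, 1.0]
grip_width: 0.0799
```

Emit:
drive_tool(steps=[80,0,0,-1,0,80,0,0,-1,0,80,0,0,-1,0,80,0,0,-1,0,80,0,0,0,0])

```text
clock: 6.13
position: [0.4926, -0.3406, -0.0021]
tool_rot: [-1.571, 0.0, -1.006]
force: [-0.6, -0.5, -0.4]
grip_width: 0.0803
```

Emit:
drive_tool(steps=[80,0,0,-1,0,80,0,0,-1,0,80,0,0,-1,0,80,0,0,-1,0,80,0,0,0,0])

```text
clock: 6.55
position: [0.4926, -0.3406, -0.006]
tool_rot: [-1.571, 0.0, -1.006]
force: [0.2, -0.4, 0.4]
grip_width: 0.0797
```

Emit:
drive_tool(steps=[80,0,0,-1,0,80,0,0,-1,0,80,0,0,-1,0,80,0,0,0,0,80,0,0,0,0])

```text
clock: 6.97
position: [0.4927, -0.3406, -0.0089]
tool_rot: [-1.571, 0.0, -1.006]
force: [-0.4, -0.2, 0.2]
grip_width: 0.0801
```

```bash
python3 - <<'E'
from h import *
g=grab_frame('scene'); t=grab_frame('top')
a=cv2.resize(g['frame'][195:275,185:265,::-1],None,fx=5,fy=5,interpolation=cv2.INTER_CUBIC)
b=cv2.resize(t['frame'][175:255,375:455,::-1],None,fx=5,fy=5,interpolation=cv2.INTER_CUBIC)
cv2.imwrite('pics/g3.png',np.hstack([a,b])); print(monitor.observe()['position'],monitor.observe()['force'])
E
```

```text
[ 0.49267645 -0.34066328 -0.00878367] [-0.01133166  0.19919412 -0.15138973]
```

View pics/g3.png

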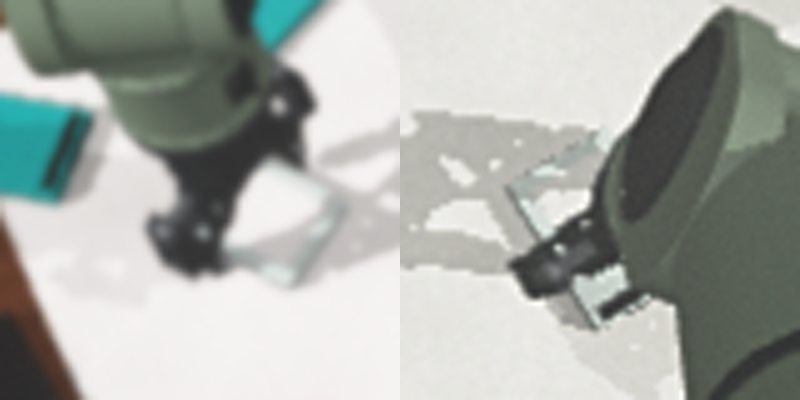

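Emit:
drive_tool(steps=[80,0,0,-1,0,80,0,0,0,0,80,0,0,-1,0,80,0,0,0,0,80,0,0,0,0])

```text
clock: 7.48
position: [0.4926, -0.3406, -0.0109]
tool_rot: [-1.571, 0.0, -1.006]
force: [0.4, 0.1, 0.2]
grip_width: 0.0803
```

Emit:
drive_tool(steps=[80,0,0,-1,0,80,0,0,0,0,80,0,0,-1,0,80,0,0,0,0,80,0,0,0,0])

```text
clock: 7.9
position: [0.4926, -0.3406, -0.0129]
tool_rot: [-1.571, 0.0, -1.006]
force: [0.4, -0.3, -0.6]
grip_width: 0.08
```

Emit:
drive_tool(steps=[80,0,0,4,0,74,0,0,0,0,68,0,0,0,0,62,0,0,0,0,62,0,0,0,0])

```text
clock: 8.32
position: [0.4929, -0.3408, -0.0079]
tool_rot: [-1.571, -0.001, -1.006]
force: [-3.4, 2.6, 15.3]
grip_width: 0.0687
```

Emit:
drive_tool(steps=[60,0,0,0,0,60,0,0,0,0,60,0,0,0,0,60,0,0,0,0,60,0,0,0,0])

```text
clock: 8.73
position: [0.4929, -0.3408, -0.0079]
tool_rot: [-1.571, -0.001, -1.006]
force: [-3.1, 2.9, 15.5]
grip_width: 0.0683
```

Emit:
drive_tool(steps=[76,0,0,0,0,76,0,0,3,0,76,0,0,0,0,62,0,0,0,0,62,0,0,0,0])

```text
clock: 9.15
position: [0.4929, -0.3408, -0.0051]
tool_rot: [-1.571, -0.0, -1.006]
force: [-4.8, 1.6, 14.4]
grip_width: 0.0677
```

Emit:
drive_tool(steps=[60,0,0,0,0,60,0,0,0,0,60,0,0,0,0,60,0,0,0,0,60,0,0,0,0])

```text
clock: 9.57
position: [0.4929, -0.3408, -0.0051]
tool_rot: [-1.571, -0.001, -1.006]
force: [-3.2, 1.8, 14.3]
grip_width: 0.0682
```

Emit:
drive_tool(steps=[60,0,0,3,0,60,0,0,5,0,60,0,0,10,0,60,0,0,20,0,60,0,0,20,0])

```text
clock: 9.98
position: [0.4923, -0.3403, 0.053]
tool_rot: [-1.571, 0.001, -1.006]
force: [0.0, -0.0, -1.2]
grip_width: 0.0675
```

Emit:
drive_tool(steps=[60,0,0,30,0,60,0,0,30,0,60,0,0,25,0,60,0,0,0,0,60,0,0,0,0])

```text
clock: 10.4
position: [0.4932, -0.3411, 0.1391]
tool_rot: [-1.57, -0.003, -1.007]
force: [-0.2, 0.0, -2.3]
grip_width: 0.0674
```

Emit:
drive_tool(steps=[60,10.8,29.3,1,-3,60,10.8,29.3,1,-3,60,10.8,29.3,1,-3,60,10.8,29.3,1,-3,60,10.8,29.3,1,-3])

```text
clock: 10.82
position: [0.5463, -0.1926, 0.1414]
tool_rot: [-1.572, 0.001, -1.271]
force: [0.8, 0.8, -1.3]
grip_width: 0.0672
```

Emit:
drive_tool(steps=[60,10.8,29.3,0,-3,60,10.8,29.3,0,-3,60,10.8,29.3,0,-3,60,10.8,29.3,0,-3,60,10.8,29.3,0,-3.2])

```text
clock: 11.23
position: [0.6003, -0.0461, 0.1412]
tool_rot: [-1.573, 0.0, -1.536]
force: [0.4, -0.5, -0.9]
grip_width: 0.0678
```

Emit:
drive_tool(steps=[60,0,0,0,0,60,0,0,0,0,60,0,0,0,0,60,0,0,0,0,60,0,0,0,0])

```text
clock: 11.65
position: [0.6002, -0.0489, 0.142]
tool_rot: [-1.571, -0.0, -1.535]
force: [-0.3, -0.1, -0.6]
grip_width: 0.0677
```

```bash
python3 - <<'E'
from h import *
import pickle
g=grab_frame('scene'); t=grab_frame('top'); pickle.dump((g,t),open('hold.pkl','wb'))
a=cv2.resize(g['frame'][165:265,265:365,::-1],None,fx=4,fy=4,interpolation=cv2.INTER_CUBIC)
b=cv2.resize(t['frame'][125:225,270:370,::-1],None,fx=4,fy=4,interpolation=cv2.INTER_CUBIC)
cv2.imwrite('pics/g4.png',np.hstack([a,b])); s=monitor.observe();print(s['position'],s['tool_rot'])
E
```

```text
[ 0.60043867 -0.04858457  0.14216554] [-1.57094739e+00 -1.18627866e-04 -1.53457028e+00]
```

View pics/g4.png

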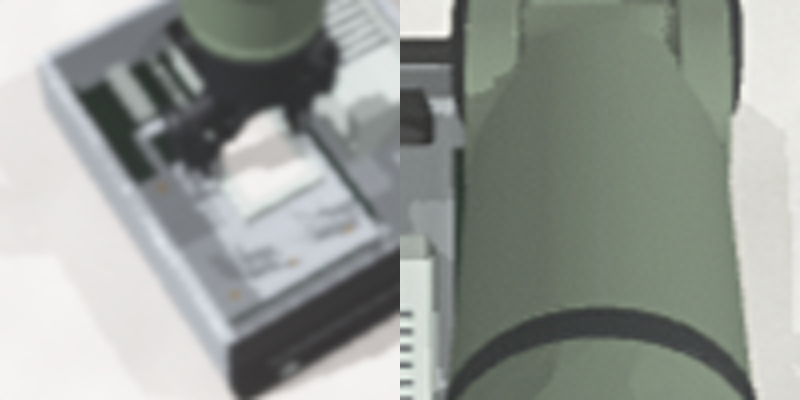

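```bash
python3 - <<'E'
from h import *
import pickle
g,t=pickle.load(open('hold.pkl','rb'))
p=np.array([.6004,-.0486]); th=np.radians(90-87.92); a=np.array([np.cos(th),np.sin(th)]); b=np.array([-a[1],a[0]])
for z in(.147,.162):
  for k in(1,-1):
    uv=proj(g,np.r_[p+.05*a+k*.035*b,z])[0]; print(z,k,((uv-[265,165])*4).round(1))
# sample along drive x-axis at mid-width on top plane z=.162
f=g['frame']
for yo in(-.015,0,.015):
    d=np.arange(.020,.085,.0025); P=np.array([np.r_[p+q*a+yo*b,.162] for q in d]); uv=proj(g,P).astype(np.float32)
    c=cv2.remap(f,uv[None,:,0].copy(),uv[None,:,1].copy(),cv2.INTER_LINEAR)[0]
    print(yo,[(round(float(q*1000),1),*map(int,x)) for q,x in zip(d,c)])
# lateral: at x=+.04
d=np.arange(-.05,.051,.0025); P=np.array([np.r_[p+.042*a+q*b,.162] for q in d]); uv=proj(g,P).astype(np.float32)
c=cv2.remap(f,uv[None,:,0].copy(),uv[None,:,1].copy(),cv2.INTER_LINEAR)[0]
print([(round(float(q*1000),1),*map(int,x)) for q,x in zip(d,c)])
E
```

```text
0.147 1 [325.  181.9]
0.147 -1 [247.5 225.1]
0.162 1 [326.  172.4]
0.162 -1 [247.6 215.9]
-0.015 [(20.0, 241, 239, 237), (22.5, 244, 242, 240), (25.0, 244, 242, 241), (27.5, 244, 242, 240), (30.0, 244, 242, 240), (32.5, 243, 242, 240), (35.0, 242, 241, 239), (37.5, 238, 238, 236), (40.0, 234, 235, 233), (42.5, 229, 232, 230), (45.0, 219, 226, 223), (47.5, 204, 212, 209), (50.0, 182, 190, 187), (52.5, 172, 178, 178), (55.0, 176, 182, 185), (57.5, 190, 196, 201), (60.0, 198, 204, 211), (62.5, 202, 208, 215), (65.0, 203, 209, 216), (67.5, 204, 210, 217), (70.0, 204, 210, 217), (72.5, 204, 209, 216), (75.0, 203, 208, 216), (77.5, 201, 207, 214), (80.0, 200, 205, 213), (82.5, 198, 203, 210)]
0 [(20.0, 206, 202, 200), (22.5, 217, 214, 211), (25.0, 228, 226, 224), (27.5, 239, 237, 235), (30.0, 242, 240, 238), (32.5, 244, 242, 241), (35.0, 243, 241, 240), (37.5, 240, 239, 238), (40.0, 235, 236, 235), (42.5, 228, 232, 230), (45.0, 219, 225, 223), (47.5, 202, 210, 208), (50.0, 182, 190, 189), (52.5, 172, 178, 179), (55.0, 183, 189, 192), (57.5, 194, 200, 206), (60.0, 201, 207, 214), (62.5, 200
[... 1054 characters left out ...]
, 230, 228), (-22.5, 228, 231, 230), (-20.0, 228, 232, 230), (-17.5, 229, 232, 230), (-15.0, 230, 232, 230), (-12.5, 230, 233, 231), (-10.0, 230, 233, 231), (-7.5, 230, 234, 232), (-5.0, 230, 233, 231), (-2.5, 229, 233, 231), (0.0, 229, 232, 231), (2.5, 229, 232, 231), (5.0, 230, 233, 231), (7.5, 230, 233, 231), (10.0, 231, 234, 232), (12.5, 231, 233, 232), (15.0, 230, 233, 231), (17.5, 229, 232, 231), (20.0, 229, 233, 231), (22.5, 229, 233, 231), (25.0, 227, 231, 229), (27.5, 224, 230, 228), (30.0, 220, 226, 226), (32.5, 212, 219, 221), (35.0, 202, 209, 213), (37.5, 180, 188, 192), (40.0, 145, 153, 156), (42.5, 104, 113, 113), (45.0, 88, 95, 95), (47.5, 96, 101, 103), (50.0, 111, 115, 119)]
```

Emit:
drive_tool(steps=[60,2.6,1.2,-10,0,60,0,0,-20,0,60,0,0,-15,0,60,0,0,-10,0,60,0,0,0,0])

```text
clock: 12.17
position: [0.6021, -0.0465, 0.0848]
tool_rot: [-1.574, 0.0, -1.534]
force: [-0.0, 0.0, -1.7]
grip_width: 0.0673
```

Emit:
drive_tool(steps=[60,0,0,-2,0,60,0,0,-2,0,60,0,0,-2,0,60,0,0,-1,0,60,0,0,0,0])

```text
clock: 12.58
position: [0.6034, -0.0465, 0.0804]
tool_rot: [-1.57, 0.0, -1.533]
force: [-0.0, 0.3, -1.5]
grip_width: 0.0676
```

Emit:
drive_tool(steps=[60,0,-0.5,-1,0,60,0,0,-1,0,60,0,0,-1,0,60,0,0,-1,0,60,0,0,0,0])

```text
clock: 13.0
position: [0.6034, -0.0468, 0.0762]
tool_rot: [-1.571, 0.0, -1.533]
force: [0.7, 0.3, 0.3]
grip_width: 0.0675
```

Emit:
drive_tool(steps=[60,0,0,-1,0,60,0,0,0,0,60,0,0,-1,0,60,0,0,0,0,60,0,0,0,0])

```text
clock: 13.42
position: [0.6035, -0.0469, 0.0743]
tool_rot: [-1.57, 0.0, -1.533]
force: [0.2, 0.2, 3.2]
grip_width: 0.0678
```

Emit:
drive_tool(steps=[60,0,0,-1,0,60,0,0,0,0,60,0,0,-1,0,60,0,0,0,0,60,0,0,0,0])

```text
clock: 13.83
position: [0.603, -0.0469, 0.0719]
tool_rot: [-1.571, 0.0, -1.533]
force: [1.0, 0.9, -2.7]
grip_width: 0.0677
```

Emit:
drive_tool(steps=[60,0,0,-1,0,60,0,0,0,0,60,0,0,-1,0,60,0,0,0,0,60,0,0,0,0])

```text
clock: 14.25
position: [0.6032, -0.047, 0.07]
tool_rot: [-1.571, 0.0, -1.533]
force: [0.5, 0.7, -2.1]
grip_width: 0.0676
```

Emit:
drive_tool(steps=[60,0,0,-2,0,60,0,0,-2,0,60,0,0,-2,0,60,0,0,-1,0,60,0,0,0,0])

```text
clock: 14.67
position: [0.6031, -0.0469, 0.0628]
tool_rot: [-1.571, 0.0, -1.533]
force: [0.1, 0.7, -2.4]
grip_width: 0.0676
```

Emit:
drive_tool(steps=[60,0,0,-2,0,60,0,0,-1,0,60,0,0,-1,0,60,0,0,-1,0,60,0,0,0,0])

```text
clock: 15.08
position: [0.603, -0.047, 0.0579]
tool_rot: [-1.571, -0.0, -1.533]
force: [-0.1, -0.7, -1.8]
grip_width: 0.0675
```

Emit:
drive_tool(steps=[60,0,0,-1,0,60,0,0,0,0,60,0,0,-1,0,60,0,0,0,0,60,0,0,0,0])

```text
clock: 15.5
position: [0.6034, -0.047, 0.057]
tool_rot: [-1.57, -0.0, -1.534]
force: [-5.1, 0.3, 14.2]
grip_width: 0.0677
```

Emit:
drive_tool(steps=[60,0,0,-1,0,60,0,0,0,0,60,0,0,-0.5,0,60,0,0,0,0,60,0,0,0,0])

```text
clock: 15.92
position: [0.6034, -0.047, 0.0567]
tool_rot: [-1.57, -0.0, -1.534]
force: [-13.6, 1.4, 38.0]
grip_width: 0.0674
```

Emit:
drive_tool(steps=[80,0,0,0,0,80,0,0,0,0,80,0,0,0,0,80,0,0,5,0,80,0,0,10,0])

```text
clock: 16.33
position: [0.6026, -0.0469, 0.0692]
tool_rot: [-1.573, 0.0, -1.533]
force: [-0.3, -0.1, -0.2]
grip_width: 0.08
```

Emit:
drive_tool(steps=[80,0,0,20,0,80,0,0,25,0,80,0,0,25,0,80,-30,0,25,0,80,-40,0,5,0])

```text
clock: 16.75
position: [0.5356, -0.0468, 0.1735]
tool_rot: [-1.565, -0.0, -1.533]
force: [0.4, -0.7, 0.7]
grip_width: 0.0798
```

Emit:
drive_tool(steps=[60,-40,0,0,0,40,-40,0,0,0,30,-40,0,0,0,20,-40,0,0,0,20,0,0,0,0])

```text
clock: 17.17
position: [0.3662, -0.0475, 0.1699]
tool_rot: [-1.575, -0.0, -1.534]
force: [1.9, -1.0, 0.9]
grip_width: 0.0203
```

```bash
python3 - <<'E'
from h import *
import pickle
g=grab_frame('scene'); t=grab_frame('top'); pickle.dump((g,t),open('placed.pkl','wb'))
a=cv2.resize(g['frame'][175:265,275:365,::-1],None,fx=4.4,fy=4.4,interpolation=cv2.INTER_CUBIC)
b=cv2.resize(t['frame'][135:225,275:365,::-1],None,fx=4.4,fy=4.4,interpolation=cv2.INTER_CUBIC)
cv2.imwrite('pics/g5.png',np.hstack([a,b])); s=monitor.observe();print(s['position'],s['tool_rot'],s['clock'])
E
```

```text
[ 0.37293466 -0.04702337  0.17072238] [-1.56909292e+00 -5.08734756e-05 -1.53364183e+00] 17.2667
```

View pics/g5.png

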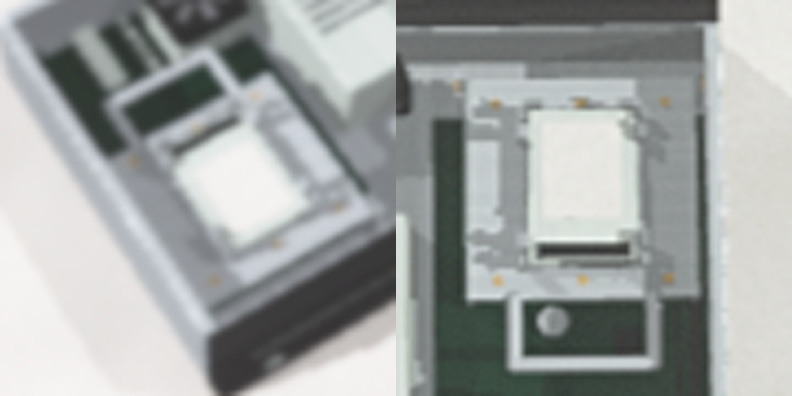

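The drive is in the bay, plug end toward the handle (dark bar at (583,250) in the top crop), centred between the corner angles. I'll triangulate its height to tell whether it's seated or only resting on the clips.

```bash
python3 - <<'E'
from h import *
import pickle
g,t=pickle.load(open('placed.pkl','rb'))
def plug(gr,x0,y0,x1,y1):
    f=gr['frame'][y0:y1,x0:x1].astype(int); m=(f.sum(2)<270).astype(np.uint8)
    n,l,s,c=cv2.connectedComponentsWithStats(m); return [(np.round(c[i]+[x0,y0],2).tolist(),int(s[i,4])) for i in range(1,n) if s[i,4]>5]
T0=(300,185,330,198); print(plug(t,*T0)); print(plug(g,308,200,335,215))
# label (white) centroid per view
def lab(gr,x0,y0,x1,y1):
    k=5;f=cv2.resize(gr['frame'][y0:y1,x0:x1],None,fx=k,fy=k).astype(int); m=((f.min(2)>222)).astype(np.uint8)
    n,l,s,c=cv2.connectedComponentsWithStats(m); i=1+s[1:,4].argmax(); return (c[i]+.5)/k-.5+[x0,y0], s[i,4]/k**2
a,b=lab(t,303,155,335,198),lab(g,305,195,350,235); print(a,b)
print(tri(t,[a[0]],g,[b[0]]))
for z in(.077,.094): print(z,onz(t,[a[0]],z),onz(g,[b[0]],z))
E
```

```text
[([317.5, 191.5], 40)]
[([311.17, 201.33], 30)]
(array([316.67953559, 173.13185764]), np.float64(368.64)) (array([329.34220963, 216.5335803 ]), np.float64(367.12))
[[ 0.61083146 -0.04760292  0.07818361  0.00224979]]
0.077 [[ 0.61150813 -0.04656921  0.077     ]] [[ 0.60989967 -0.04833896  0.077     ]]
0.094 [[ 0.60828112 -0.04657143  0.094     ]] [[ 0.61755342 -0.05293388  0.094     ]]
```

Triangulated label height is 0.078 m against 0.077 m expected when seated, so the drive is home. Next is the rod: turn the jaws 90 degrees and move above it, close the fingers, and touch its top to find the true fingertip height.

Emit:
drive_tool(steps=[0,8,0,0,7,0,8,0,0,7,0,8,0,0,7,0,8,0,0,7,0,8,0,0,7], grip_force=20)

```text
clock: 17.68
position: [0.4151, -0.0468, 0.1701]
tool_rot: [-1.57, -0.001, -0.917]
force: [-0.3, -0.3, 0.2]
grip_width: 0.0001
```

Emit:
drive_tool(steps=[0,8,0,0,7,0,8,0,0,7,0,8,0,0,7,0,8,0,0,7,0,8,0,0,7])

```text
clock: 18.1
position: [0.455, -0.0469, 0.17]
tool_rot: [-1.57, -0.001, -0.306]
force: [-0.0, -0.6, 0.1]
grip_width: -0.0006
```

Emit:
drive_tool(steps=[0,15,-1,0,7,0,15,-1,0,7,0,5.5,-1,0,6,0,0,0,0,0,0,0,0,0,0])

```text
clock: 18.52
position: [0.4893, -0.05, 0.1697]
tool_rot: [-1.57, -0.0, 0.033]
force: [-0.2, -0.1, 0.3]
grip_width: -0.0001
```

Emit:
drive_tool(steps=[0,0,0,-20,0,0,0,0,-20,0,0,0,0,-15,0,0,0,0,-10,0,0,0,0,0,0])

```text
clock: 18.93
position: [0.4878, -0.0498, 0.1033]
tool_rot: [-1.571, 0.002, 0.035]
force: [0.0, 0.6, -0.3]
grip_width: 0.0001
```

Emit:
drive_tool(steps=[0,0,0,-8,0,0,0,0,-6,0,0,0,0,-4,0,0,0,0,-2,0,0,0,0,0,0])

```text
clock: 19.35
position: [0.4887, -0.0499, 0.0845]
tool_rot: [-1.571, 0.0, 0.037]
force: [0.5, 0.2, -0.9]
grip_width: -0.0
```

Emit:
drive_tool(steps=[0,0,0,-1,0,0,0,0,-1,0,0,0,0,0,0,0,0,0,0,0,0,0,0,0,0])

```text
clock: 19.77
position: [0.4888, -0.0499, 0.0828]
tool_rot: [-1.571, -0.0, 0.037]
force: [0.3, -0.3, -0.5]
grip_width: -0.0002
```

Emit:
drive_tool(steps=[0,0,0,-1,0,0,0,0,-1,0,0,0,0,0,0,0,0,0,0,0,0,0,0,0,0])

```text
clock: 20.18
position: [0.4888, -0.0499, 0.0807]
tool_rot: [-1.571, 0.0, 0.037]
force: [-0.3, 0.5, 0.8]
grip_width: 0.0001
```

Emit:
drive_tool(steps=[0,0,0,-1,0,0,0,0,-1,0,0,0,0,0,0,0,0,0,0,0,0,0,0,0,0])

```text
clock: 20.6
position: [0.4888, -0.0499, 0.0787]
tool_rot: [-1.571, -0.0, 0.037]
force: [0.0, -0.6, 0.3]
grip_width: -0.0001
```

Emit:
drive_tool(steps=[0,0,0,-1,0,0,0,0,0,0,0,0,0,0,0,0,0,0,0,0,0,0,0,0,0])

```text
clock: 21.02
position: [0.4888, -0.0499, 0.0777]
tool_rot: [-1.571, -0.0, 0.037]
force: [-0.7, 0.1, 0.7]
grip_width: -0.0002
```

Emit:
drive_tool(steps=[0,0,0,-1,0,0,0,0,0,0,0,0,0,0,0,0,0,0,0,0,0,0,0,0,0])

```text
clock: 21.43
position: [0.4888, -0.0499, 0.0767]
tool_rot: [-1.571, 0.0, 0.037]
force: [-0.3, -1.4, -0.0]
grip_width: 0.0002
```

Emit:
drive_tool(steps=[0,0,0,-1,0,0,0,0,-0.5,0,0,0,0,0,0,0,0,0,0,0,0,0,0,0,0])

```text
clock: 21.85
position: [0.4888, -0.0499, 0.0752]
tool_rot: [-1.571, 0.0, 0.037]
force: [-0.0, 0.5, 0.3]
grip_width: -0.0001
```

Emit:
drive_tool(steps=[0,0,0,-1,0,0,0,0,-0.5,0,0,0,0,0,0,0,0,0,0,0,0,0,0,0,0])

```text
clock: 22.27
position: [0.4888, -0.0499, 0.0737]
tool_rot: [-1.571, 0.0, 0.037]
force: [0.6, 0.2, -0.0]
grip_width: -0.0001
```

Emit:
drive_tool(steps=[0,0,0,-1,0,0,0,0,-1,0,0,0,0,0,0,0,0,0,0,0,0,0,0,0,0])

```text
clock: 22.68
position: [0.4888, -0.0499, 0.0717]
tool_rot: [-1.571, 0.0, 0.037]
force: [0.8, 0.0, 0.5]
grip_width: 0.0008
```

Emit:
drive_tool(steps=[0,0,0,-1,0,0,0,0,-0.5,0,0,0,0,0,0,0,0,0,0,0,0,0,0,0,0])

```text
clock: 23.1
position: [0.4888, -0.0499, 0.0702]
tool_rot: [-1.571, 0.0, 0.037]
force: [0.1, 0.3, 0.7]
grip_width: -0.0001
```

Emit:
drive_tool(steps=[0,0,0,-1,0,0,0,0,-1,0,0,0,0,0,0,0,0,0,0,0,0,0,0,0,0])

```text
clock: 23.52
position: [0.4888, -0.0499, 0.0682]
tool_rot: [-1.571, 0.0, 0.037]
force: [-0.0, -0.0, -0.0]
grip_width: 0.0002
```

Emit:
drive_tool(steps=[0,0,0,-1,0,0,0,0,-0.5,0,0,0,0,0,0,0,0,0,0,0,0,0,0,0,0])

```text
clock: 23.93
position: [0.4888, -0.0499, 0.0667]
tool_rot: [-1.571, 0.0, 0.037]
force: [0.0, -0.1, 0.5]
grip_width: 0.0001
```

Emit:
drive_tool(steps=[0,0,0,-1,0,0,0,0,-1,0,0,0,0,0,0,0,0,0,0,0,0,0,0,0,0])

```text
clock: 24.35
position: [0.4888, -0.0499, 0.0647]
tool_rot: [-1.571, 0.0, 0.037]
force: [0.3, 0.8, 0.1]
grip_width: 0.0003
```

Emit:
drive_tool(steps=[0,0,0,-1,0,0,0,0,-0.5,0,0,0,0,0,0,0,0,0,0,0,0,0,0,0,0])

```text
clock: 24.77
position: [0.4888, -0.0499, 0.0632]
tool_rot: [-1.571, 0.0, 0.037]
force: [-0.3, -0.6, -0.4]
grip_width: 0.0004
```

Emit:
drive_tool(steps=[0,0,0,-1,0,0,0,0,-1,0,0,0,0,0,0,0,0,0,0,0,0,0,0,0,0])

```text
clock: 25.18
position: [0.4888, -0.0499, 0.0612]
tool_rot: [-1.571, 0.0, 0.037]
force: [0.4, 0.8, -0.0]
grip_width: 0.0005
```

Emit:
drive_tool(steps=[0,0,0,-1,0,0,0,0,-0.5,0,0,0,0,0,0,0,0,0,0,0,0,0,0,0,0])

```text
clock: 25.6
position: [0.4888, -0.0499, 0.0597]
tool_rot: [-1.571, 0.0, 0.037]
force: [0.7, 0.1, -0.7]
grip_width: 0.0
```

Emit:
drive_tool(steps=[0,0,0,-1,0,0,0,0,-0.5,0,0,0,0,0,0,0,0,0,0,0,0,0,0,0,0])

```text
clock: 26.02
position: [0.4888, -0.0499, 0.0582]
tool_rot: [-1.571, 0.0, 0.037]
force: [-0.7, -0.4, -0.5]
grip_width: -0.0001
```

```bash
python3 - <<'E'
from h import *
g=grab_frame('scene'); t=grab_frame('top')
for z in(.045,.06,.075): print(z,((proj(g,[.4888,-.05,z])[0]-[285,165])*8).round(),((proj(t,[.4888,-.05,z])[0]-[275,165])*5).round())
a=cv2.resize(g['frame'][165:225,285:340,::-1],None,fx=8,fy=8,interpolation=cv2.INTER_CUBIC)
b=cv2.resize(t['frame'][170:230,285:345,::-1],None,fx=8*.99999,fy=8,interpolation=cv2.INTER_CUBIC)[:,:350]
cv2.imwrite('pics/g6.png',np.hstack([a,b])); print(a.shape,b.shape)
E
```

```text
0.045 [211. 234.] [209. 262.]
0.06 [210. 216.] [209. 260.]
0.075 [208. 197.] [209. 258.]
(480, 440, 3) (480, 350, 3)
```

View pics/g6.png

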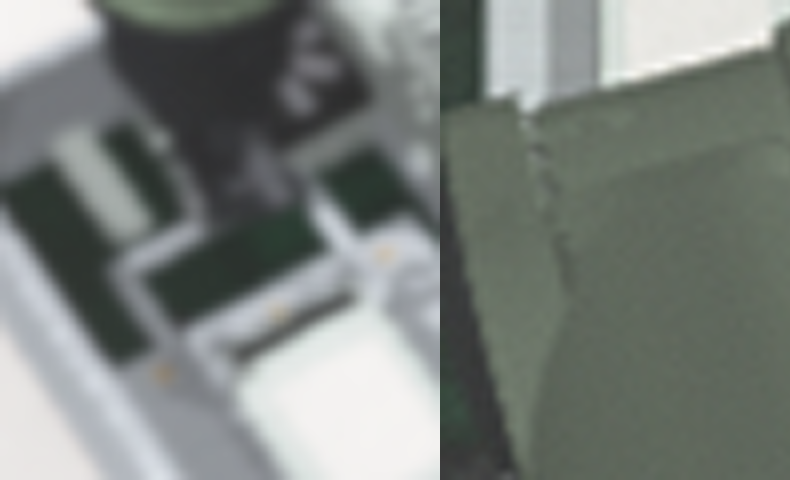

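The scene crop shows the shut fingertips at about (215,225), over the middle of the bar (from (120,270) to (310,185)) and still just above it. The tips evidently stand behind the reported TCP, so I'll keep feeling downward.

Emit:
drive_tool(steps=[0,0,0,-1,0,0,0,0,-0.5,0,0,0,0,0,0,0,0,0,0,0,0,0,0,0,0])

```text
clock: 26.53
position: [0.4887, -0.0499, 0.0567]
tool_rot: [-1.571, 0.0, 0.037]
force: [-0.3, 0.4, -0.6]
grip_width: -0.0001
```

Emit:
drive_tool(steps=[0,0,0,-1,0,0,0,0,-0.5,0,0,0,0,0,0,0,0,0,0,0,0,0,0,0,0])

```text
clock: 26.95
position: [0.4888, -0.0499, 0.0552]
tool_rot: [-1.571, 0.0, 0.037]
force: [-0.6, 0.0, -0.3]
grip_width: 0.0
```

Emit:
drive_tool(steps=[0,0,0,-1,0,0,0,0,-0.5,0,0,0,0,0,0,0,0,0,0,0,0,0,0,0,0])

```text
clock: 27.37
position: [0.489, -0.05, 0.0545]
tool_rot: [-1.571, -0.001, 0.037]
force: [-5.9, -0.3, 22.7]
grip_width: 0.0003
```

Emit:
drive_tool(steps=[10,0,0,4,0,30,0,0,0,0,30,0,0,0,0,30,0,0,0,0,30,0,0,-4,0])

```text
clock: 27.78
position: [0.489, -0.05, 0.0538]
tool_rot: [-1.571, -0.001, 0.037]
force: [0.3, 0.2, -0.2]
grip_width: 0.0302
```

Emit:
drive_tool(steps=[30,0,0,-3,0,30,0,0,-3,0,30,0,0,-3,0,30,0,0,-2.5,0,30,0,0,0,0])

```text
clock: 28.2
position: [0.4885, -0.0499, 0.0416]
tool_rot: [-1.571, 0.001, 0.037]
force: [0.4, -0.4, 0.4]
grip_width: 0.0303
```

Emit:
drive_tool(steps=[20,0,0,0,0,10,0,0,0,0,5,0,0,0,0,5,0,0,0,0,5,0,0,0,0], grip_force=50)

```text
clock: 28.62
position: [0.4883, -0.05, 0.0423]
tool_rot: [-1.571, 0.001, 0.037]
force: [-5.5, 0.6, 6.9]
grip_width: 0.0075
```

Emit:
drive_tool(steps=[5,0.1,0,6.3,0,5,0.6,0,9.5,0,5,1.1,0,9.5,0,5,1.6,0.1,9.4,0,5,2,0.1,9.3,0])

```text
clock: 29.03
position: [0.4936, -0.0497, 0.0873]
tool_rot: [-1.571, 0.001, 0.037]
force: [-3.9, 1.1, -2.1]
grip_width: 0.0073
```

Emit:
drive_tool(steps=[5,2.5,0.1,9.2,0,5,3,0.1,9,0,5,3.5,0.1,8.9,0,5,4,0.2,8.7,0,5,4.4,0.2,8.5,0])

```text
clock: 29.45
position: [0.5105, -0.0491, 0.1317]
tool_rot: [-1.571, 0.002, 0.037]
force: [-7.3, 0.8, -0.5]
grip_width: 0.0078
```

Emit:
drive_tool(steps=[5,4.8,0.2,8.2,0,5,5.2,0.2,8,0,5,5.7,0.2,7.6,0,5,0,0,0,0,5,0,0,0,0])

```text
clock: 29.87
position: [0.5256, -0.0485, 0.1555]
tool_rot: [-1.571, 0.003, 0.037]
force: [-17.7, 2.1, 9.5]
grip_width: 0.0077
```

Emit:
drive_tool(steps=[5,-0.8,0,0.6,0,5,3.8,0.1,5.2,0,5,4,0.2,5,0,5,0,0,0,0,5,0,0,0,0])

```text
clock: 30.28
position: [0.5342, -0.0481, 0.1665]
tool_rot: [-1.571, 0.0, 0.037]
force: [-9.4, 0.7, 5.2]
grip_width: 0.0073
```

Emit:
drive_tool(steps=[5,2.7,0.1,3.2,0,5,2.7,0.1,3.1,0,5,0,0,0,0,5,0,0,0,0,5,0,0,0,0])

```text
clock: 30.7
position: [0.5397, -0.0479, 0.1727]
tool_rot: [-1.571, -0.0, 0.037]
force: [-8.3, 1.1, 5.8]
grip_width: 0.0075
```

```bash
python3 - <<'E'
from h import *
import pickle
g=grab_frame('scene'); t=grab_frame('top'); pickle.dump((g,t),open('lift.pkl','wb')); s=monitor.observe(); print(s['position'],s['force'])
for th in(0,40,45,50):
    a=np.radians(th); r=np.array([-.0591,.0182]) # label rel hinge x,z when shut
    P=np.array([.6699+r[0]*np.cos(a)+r[1]*np.sin(a),-.0476,.060-r[0]*np.sin(a)+r[1]*np.cos(a)]); print(th,P.round(3),proj(t,P).round(1),proj(g,P).round(1))
A=cv2.resize(g['frame'][155:255,285:375,::-1],None,fx=4.4,fy=4.4,interpolation=cv2.INTER_CUBIC)
B=cv2.resize(t['frame'][120:220,280:370,::-1],None,fx=4.4,fy=4.4,interpolation=cv2.INTER_CUBIC)
cv2.imwrite('pics/g7.png',np.hstack([A,B]))
E
```

```text
[ 0.53970918 -0.0478691   0.17269639] [-8.18731213 -0.02355542  6.32429353]
0 [ 0.611 -0.048  0.078] [[317.  173.3]] [[329.7 216.5]]
40 [ 0.636 -0.048  0.112] [[317.3 161.8]] [[333.9 217.7]]
45 [ 0.641 -0.048  0.115] [[317.4 159.9]] [[334.6 218.5]]
50 [ 0.646 -0.048  0.117] [[317.4 158. ]] [[335.4 219.3]]
```

View pics/g7.png

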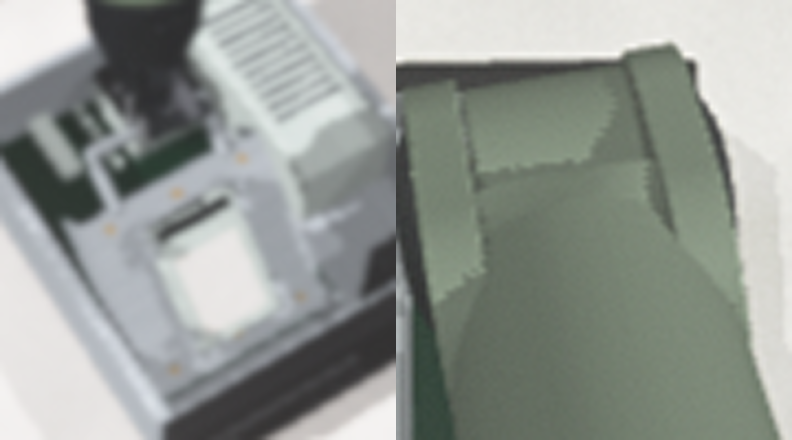

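The last view shows the rod held in the fingers at (150,130), the plate raised, and the drive in place with no gripper body touching it. Orange plate marks are at (110,229), (177,192), (241,157), (174,368) and (300,296). I'll work out the opening angle from those against their shut positions.

```bash
python3 - <<'E'
from h import *
import pickle
from scipy.optimize import least_squares
g,t=pickle.load(open('lift.pkl','rb')); S=pickle.load(open('placed.pkl','rb'))[0]
def dots(g,seed):
    f=g['frame'].astype(float); w=f[:,:,0]-f[:,:,2]; out=[]
    for u,v in seed:
        u0,v0=int(round(u)),int(round(v)); p=w[v0-3:v0+4,u0-3:u0+4]; q=np.clip(p-p.max()*.4,0,None); yy,xx=np.mgrid[-3:4,-3:4]
        out.append((u0+(q*xx).sum()/q.sum(),v0+(q*yy).sum()/q.sum()))
    return np.array(out)
obs=dots(g,np.array([[110,229],[177,192],[241,157],[174,368],[300,296]])/4.4+[285,155])
# order: near -y, near mid, near +y, far -y, far +y?  shut seeds from g5 crop
sh=dots(S,np.array([[135,160],[197,127],[257,95],[214,280],[340,206]])/4.4+[275,175])
P=onz(S,sh,.062); print(P.round(4).tolist())
ex=np.array([.9993,.0367,0]); ey=np.array([-.0367,.9993,0]); 
def rot(th,hx=.6699):
    H=np.array([hx,-.0445,.060]); d=P-H; s=d@ex; y=d@ey; z=d[:,2]
    return H+(s*np.cos(th)+z*np.sin(th))[:,None]*ex+y[:,None]*ey+(-s*np.sin(th)+z*np.cos(th))[:,None]*[0,0,1]
for hx in(.668,.670,.672):
    r=least_squares(lambda q:(proj(g,rot(q[0],hx))-obs).ravel(),[.7]); print(hx,np.degrees(r.x),np.abs(r.fun).max(),np.round(r.fun,1).tolist())
r=least_squares(lambda q:(proj(g,rot(q[0],q[1]))-obs).ravel(),[.7,.67],x_scale=[.1,.01]); print(np.degrees(r.x[0]),r.x[1],np.round(r.fun,1).tolist())
for b in((.4880,.0423),(.4870,.0423)):
    dz=.1727-b[1]; print(np.degrees(np.arcsin(dz/.182)), np.degrees(np.arccos(1-(.5397-b[0])/.9993/.182)))
E
```

```text
[[0.5456, -0.1048, 0.062], [0.5441, -0.0487, 0.062], [0.5414, 0.0046, 0.062], [0.6616, -0.1002, 0.062], [0.6562, 0.0096, 0.062]]
0.668 [43.95908669] 0.35853535685288307 [-0.1, 0.1, 0.3, 0.1, -0.3, 0.1, -0.4, 0.0, -0.3, -0.1]
0.67 [43.78016681] 0.36442882633059526 [-0.0, -0.1, 0.4, -0.0, -0.2, 0.0, -0.3, -0.0, -0.2, -0.2]
0.672 [43.59551041] 0.40872675870070907 [-0.0, -0.2, 0.4, -0.1, -0.2, -0.1, -0.2, -0.1, -0.1, -0.3]
43.724998935611744 0.6706039713972889 [-0.0, -0.1, 0.4, -0.1, -0.2, -0.0, -0.2, -0.1, -0.1, -0.2]
45.764911009076755 44.29652589571698
45.764911009076755 44.745820717261694
```

Emit:
drive_tool(steps=[5,0.8,0,1.4,0,5,0,0,0,0,5,0,0,0,0,5,0,0,0,0,5,0,0,0,0])

```text
clock: 31.22
position: [0.5406, -0.0479, 0.1736]
tool_rot: [-1.571, -0.0, 0.037]
force: [-6.6, 1.2, 3.5]
grip_width: 0.0077
```

Emit:
drive_tool(steps=[5,0,0,0,0,5,0,0,0,0,5,0,0,0,0,5,0,0,0,0,5,0,0,0,0])

```text
clock: 31.63
position: [0.5406, -0.0478, 0.1736]
tool_rot: [-1.571, -0.0, 0.037]
force: [-6.7, -0.1, 3.3]
grip_width: 0.0078
```

Emit:
drive_tool(steps=[5,0,0,0,0,5,0,0,0,0,5,0,0,0,0,5,0,0,0,0,5,0,0,0,0])

```text
clock: 32.05
position: [0.5406, -0.0478, 0.1736]
tool_rot: [-1.571, -0.0, 0.037]
force: [-6.8, 1.0, 3.1]
grip_width: 0.0075
```

```bash
python3 - <<'E'
from h import *
import pickle
g0=pickle.load(open('lift.pkl','rb'))[0]
g=grab_frame('scene'); s=monitor.observe(); print(s['position'],s['force'],np.abs(s['qd']).max(),s['clock'])
def dot(g,u,v):
    f=g['frame'].astype(float); w=f[:,:,0]-f[:,:,2]; u0,v0=round(u),round(v); p=w[v0-3:v0+4,u0-3:u0+4]; q=np.clip(p-p.max()*.4,0,None); yy,xx=np.mgrid[-3:4,-3:4]
    return np.round([u0+(q*xx).sum()/q.sum(),v0+(q*yy).sum()/q.sum()],2)
for c in((110,229),(177,192),(241,157)): u,v=c[0]/4.4+285,c[1]/4.4+155; print(dot(g0,u,v),dot(g,u,v))
print(workorder.job_done())
E
```

```text
[ 0.54059733 -0.04783957  0.17363424] [-6.01208189  1.26169431  2.75258163] 0.0010984531996403378 32.1
[309.53 206.66] [309.64 206.64]
[324.7  198.48] [324.9  198.48]
[339.53 190.53] [339.64 190.46]
the job is handed in; nothing more can be done
None
```

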